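Load the indexing dial and hold its plunger out

TASK

Take the shaft with the blue gear from the wooden rack, stand it upright in the empty cup of the round indexing dial, fully home so that its gear rests on the cup's rim, and let go of it. Then take the red knob of the dial's spring-loaded index plunger, pull it straight back as far as it goes so that the pin is clear of its hole in the dial's rim, and finish while still holding it out there, so that your partner can turn the dial. Do not turn the dial yourself, and leave the other shafts standing where they are.

Things in the scene. Friction and masses are not known exactly. Their poses are not given: they have to be found in the camera images.
- shaft_mid (a point): Upright steel shaft to be moved, 100 mm long, 12 mm thick, about 0.1 kg, with a blue gear (32 mm across) 34 to 48 mm above its foot. Point on its axis at half length, 50 mm above the foot; z up along it. The bare upper end reaches 50 mm above this point: grip there. It starts in one of the rack's holes (which varies), foot 34 mm deep, gear resting on the rack.
- shaft_foot (a point): Centre of the lower end face of that shaft (edge chamfered 2 mm); z up along the shaft.
- rack: Fixed wooden block 60 x 170 x 45 mm high; origin at the centre of its underside, z up. Three upright shafts stand in holes about 15 mm wide in a row along its y axis, at y = -54, 0 and 54 mm.
- nest_mouth (a point): The empty cup on the dial: centre of its mouth at rim height, 94 mm above the table; z up. Black round cup, 41 mm across; its mouth, over 20 mm wide, narrows within 10 mm to a bore 15 mm wide, 36 mm deep in all. Fully home, the gear rests on the rim: shaft's half-length point 16 mm above this point, foot 34 mm below. Shaft tops in the cups 88 mm away stand 160 mm above the table.
- fixture: Rotary indexing fixture, bolted down: origin on the table at the dial's axis, z up. Round aluminium dial, 190 mm across, its top 54 mm up; cups at (+-44, +-44) mm in its axes, the empty one at (+44, +44). The index plunger sits in a bracket (44 mm wide, 64 mm high, to y = -134 mm) on the -y side and is pulled along the fixture's -y axis.
- knob (a point): Centre of the plunger's red knob, a cylinder 28 mm across, 30 mm long, its axis level along the fixture's y, 44 mm above the table; 20 mm free to the bracket. The point moves with the knob; its axes are parallel to the fixture's. Pinch it from above across its diameter (along the fixture's x) and pull towards the fixture's -y.
- pin_tip (a point): Tip of the plunger's 10 mm steel pin, on the same axis; when seated it is 9 mm inside the hole in the dial's rim.
- plunger (a joint): Travel of the plunger, m: 0 = seated in the hole, 0.015 = fully back against its stop; clear of the hole from 0.011. A spring pushes it in with 6 N at 0, rising to 12 N fully back.
- dial (a joint): Turn of the dial, rad: 0 as it stands. The seated pin locks it; with the pin out it turns against a slight drag.
- loaded1_mid (a point): Steel shaft like the one to be moved (100 mm long, 12 mm thick, 32 mm gear), point at half its length, z up along it. Blue gear; already standing in a cup of the dial, leave it.
- loaded2_mid (a point): Steel shaft like the one to be moved (100 mm long, 12 mm thick, 32 mm gear), point at half its length, z up along it. Blue gear; already standing in a cup of the dial, leave it.
- loaded3_mid (a point): Steel shaft like the one to be moved (100 mm long, 12 mm thick, 32 mm gear), point at half its length, z up along it. Blue gear; already standing in a cup of the dial, leave it.
- spare_yellow_mid (a point): Steel shaft like the one to be moved (100 mm long, 12 mm thick, 32 mm gear), point at half its length, z up along it. Yellow gear; stands in the rack, leave it.
- spare_white_mid (a point): Steel shaft like the one to be moved (100 mm long, 12 mm thick, 32 mm gear), point at half its length, z up along it. White gear; stands in the rack, leave it.
There are look-alikes about, which are no part of the job. Of the things like the part that bears spare_yellow_mid, leave any that is green; of the rest the smaller one is meant.

How it is judged:
On the way, in this order (a step that is already met when the one before it is completed fails the run):
1. the blue-geared shaft stands fully home in the empty cup, let go, with the plunger still seated (horizontal distance between shaft_foot and nest_mouth below 0.004 m and z of shaft_mid in the frame of nest_mouth between 0.0135 and 0.0185 m and angle between shaft_mid's own z axis and vertical below 0.06 rad and contact force between the fingers and shaft below 0.05 N and value of joint plunger below 0.004 m), for 0.2 s.
2. the plunger is pulled fully back by the fingers (value of joint plunger above 0.0125 m and contact force between the fingers and plunger above 4 N), for 0.2 s.
At the end, for the whole second after the job is handed in: Fingers hold the plunger at 12.5 mm or more of its 15 mm travel; the shaft stands in the cup within 4 mm of its centre, its gear within 2.5 mm of the rim, upright within 0.06 rad; dial within 0.07 rad of its start and not leaned on; the other shafts upright within 12 mm of their start (all of step 2 and horizontal distance between shaft_foot and nest_mouth below 0.004 m and z of shaft_mid in the frame of nest_mouth between 0.0135 and 0.0185 m and angle between shaft_mid's own z axis and vertical below 0.06 rad and value of joint dial between -0.07 and 0.07 rad and distance of each of loaded1_mid, loaded2_mid, loaded3_mid, spare_yellow_mid, spare_white_mid from where it was at the start of the episode below 0.012 m and angle between each of loaded1_mid, loaded2_mid, loaded3_mid, spare_yellow_mid, spare_white_mid's own z axis and vertical below 0.15 rad and contact force between the arm and dial below 0.5 N); the arm keeps its last pose, push and grip.
It fails at once if the dial is turned by more than 0.12 rad (value of joint dial above 0.12 rad or value of joint dial below -0.12 rad).
It fails at once if another shaft is lifted out, shifted by 30 mm or tipped over (distance of any of loaded1_mid, loaded2_mid, loaded3_mid, spare_yellow_mid, spare_white_mid from where it was at the start of the episode above 0.03 m or angle between any of loaded1_mid, loaded2_mid, loaded3_mid, spare_yellow_mid, spare_white_mid's own z axis and vertical above 0.4 rad).
It also fails if it takes over 51 s, if anything falls off the work surface, if the arm or the gripper's body presses on something with over 40 N, if the wrist force passes 120 N, or if a joint passes its speed limit or range.

ROBOT

A 7-joint arm with a two-finger parallel gripper is mounted at the origin on the work surface. World frame = base frame: x ahead of the robot, y to its left, z up, the work surface at z = 0. Lengths are in m, angles in rad, forces in N, time in s.
With the tool pointing down it reaches from about 0.4 to 0.85 m from the base axis. Payload 10.4 kg.
Tool frame: the origin (TCP) lies at the very end of the fingers, on their centre line; the grasp point (between the pads) lies manip.hold_point_z behind it (manip.hold_point_z is the distance from the TCP to the grasp point, in m); z points along the fingers, x is the direction in which the jaws open and shut, and the axes are right-handed (so a half turn about z gives the same grasp; the last joint's range is limited). The gripper opens to 85 mm and grips with 20 to 120 N. Pads are 22 mm wide; open, the fingers measure 114 mm over their backs; the gripper's body (76 mm by 85 mm) begins 54 mm behind the grasp point. The pads swing forward as they close: fully open they stand 13 mm farther back than shut.
Start: joints at [-1.203, 0.332, -0.065, 1.46, 0.022, 1.35, -0.088], TCP at [0.238, 0.578, 0.231] pointing down, gripper open.
Joint ranges: [-2.6, 2.6], [-0.5, 2.12], [-1.47, 1.34], [0.16, 2.42], [-1.27, 4.41], [0.06, 2.06], [-2.6, 2.6]. Speed limits (rad/s): [2.22, 2.22, 2.79, 2.79, 3.14, 3.14, 3.14].

INTERFACE

Orientations are given as a unit quaternion [x, y, z, w].
In Python, from workcell import readout, camera, camera_info, manip gives the robot as it stands.
- The arm moves only by the tool play_rows, never from a script. Its argument "rows" is a list of rows, each a list of 3 entries, a list of its own where there are three numbers: the shift along the world's x, y, z in mm, then the turn, a rotation vector about the world's x, y, z in degrees, then the finger opening in mm, from 0 to 85.4. In form: [[[tx, ty, tz], [rx, ry, rz], fingers], ...]. A call has 1 to 12 rows; each row shifts and turns the commanded pose from where the row before left it; what a row does not reach is not made up. A row lasts 1/8 s, in which the tool goes at most 62.5 mm and 10.7 degrees, less where a joint would pass 70% of its speed; a pose out of reach is approached as far as the arm can. A call with a gripper value outside its range is refused whole. The fingers move at their own pace and stop on an object; "force" is the grip in N (left out, the last holds). Time passes only in rows, so rows that do not move let the fingers close. It gives the time, the measured TCP pose, the force and the opening at its end, in the units of the state.
- readout.get_obs(): the state, without advancing time (a new reading comes with each control period).
- camera(name): name is "scene" or "top"; returns the picture (480x640x3 uint8, blue, green, red); there is no depth.
- camera_info(name): a dict with "fx", "fy", "cx", "cy" (pixels), "world_from_camera" (4x4, takes a point from camera to world coordinates). Camera axes: x right, y up, looking along -z (the intrinsics and any distortion apply to the point x, -y, -z); pixel columns grow to the right and rows downward; lengths in m; the calibration is good to about 2 mm. A picture is of the moment at which its call begins. camera_info takes no time and is no camera call.
- manip.hand_in(): hands the job in, once; it reports no verdict.
The state is a dict: "clock": time; "joint_pos": joint angles; "joint_velocities": joint speeds; "tau": joint torques, N m; "position": TCP position; "ee_rot": TCP orientation; "ft_force": force on the tool from outside, world axes, zero at the start; "torque": the same for the moment, N m; "grip_width": opening from 0.0 (shut) to 1.0 (fully open).
Only numpy, scipy, OpenCV 4.12 (cv2) and the standard library are available. Lean on these libraries where they do the work, as an engineer would, in place of code of your own. Each camera call takes 0.05 s, during which the arm holds its last target.

## Working session

There is one attempt and no reset: what is moved stays moved. The work goes in short steps, Python scripts to look and compute and a tool call to move; the robot and the scene stay as the last step left them, time stands still between calls to the robot, and variables do not carry over. Pictures are saved under pics/ and viewed, and the job is handed in when it is done.

Besides the shell and the picture viewer there is one more tool, called after "Request:" by a JSON object that holds its "api" and its "payload", one argument or row to a line. play_rows: Moves the arm, as the interface text tells. Its arguments: {"type":"object","properties":{"rows":{"type":"array"},"force":{"type":"number"}},"required":["rows"]}

```bash
mkdir -p pics; ls
python3 - <<'E'
from workcell import readout, camera, camera_info, manip
import cv2
for n in ("scene","top"):
    cv2.imwrite(f"pics/{n}0.png",camera(n)); i=camera_info(n); print(n,i)
print(readout.get_obs()); print(manip.hold_point_z)
E
```

```text
pics
scene {'fx': 479.021518606006, 'fy': 479.021518606006, 'cx': 318.30896760130184, 'cy': 245.6474893683307, 'world_from_camera': array([[ 0.67859716, -0.55027678,  0.48651964,  0.9003577 ],
       [ 0.73432055,  0.49318731, -0.46641142, -0.41804024],
       [ 0.01671006,  0.67376683,  0.73875505,  0.67177619],
       [ 0.        ,  0.        ,  0.        ,  1.        ]])}
top {'fx': 453.3881322454029, 'fy': 453.3881322454029, 'cx': 325.07261419585484, 'cy': 239.34566010331193, 'world_from_camera': array([[-0.01030643,  0.98119468, -0.19274535,  0.34802778],
       [-0.99992828, -0.01128877, -0.003999  , -0.09706176],
       [-0.00609966,  0.19269031,  0.98124066,  1.02720548],
       [ 0.        ,  0.        ,  0.        ,  1.        ]])}
{'clock': 0.1, 'joint_pos': array([-1.20258197,  0.33280978, -0.06468393,  1.46089011,  0.02157959,
        1.34991409, -0.08849946]), 'joint_velocities': array([-1.24182938e-03, -2.08538929e-03, -3.64137371e-06, -5.06243137e-04,
        1.92402851e-03, -1.07894581e-04,  9.41014473e-05]), 'tau': array([ 1.42534023e-03, -6.26749420e+01,  4.91311611e-02, -3.92429566e+01,
        1.63908937e-02,  6.98792763e-03,  1.61558447e-06]), 'position': array([0.23795944, 0.57754226, 0.23057911]), 'ee_rot': array([ 8.30945299e-01,  5.56353727e-01, -5.37799967e-04,  3.88514491e-04]), 'ft_force': array([ 0.45852017,  0.6487349 , -0.04949602]), 'torque': array([-0.00068013,  0.01517733,  0.05033508]), 'grip_width': 1.0006309152125132}
0.0187
```

View pics/scene0.png

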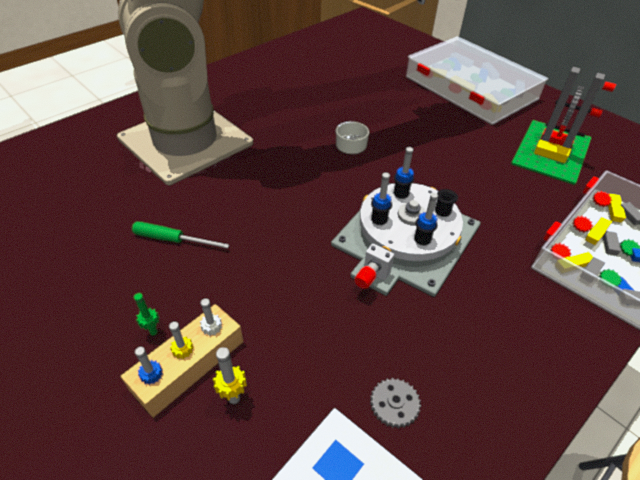

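View pics/top0.png

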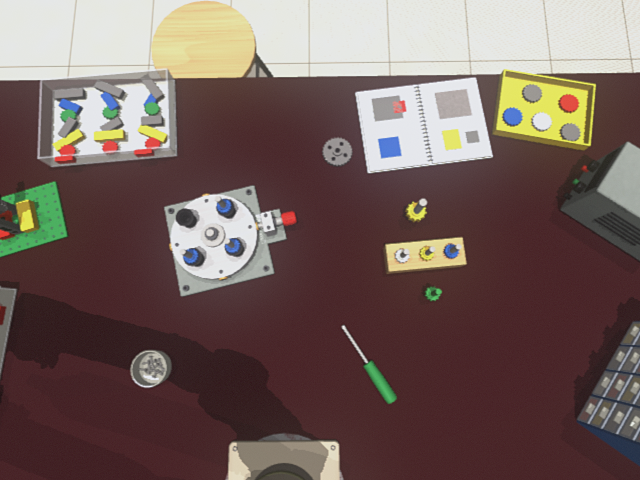

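The blue shaft is in the rack end hole: scene (150,370), top (452,250). The empty cup is at scene (446,202), top (186,217), and the red knob at scene (366,274), top (289,218). I'll zoom in and measure these.

Run:
```python
import cv2,numpy as np
s=cv2.imread("pics/scene0.png");t=cv2.imread("pics/top0.png")
def c(im,x,y,w,h,k): return cv2.resize(im[y:y+h,x:x+w],None,fx=k,fy=k,interpolation=cv2.INTER_NEAREST)
cv2.imwrite("pics/z1.png",np.hstack([c(s,330,140,160,160,4)[:, :],]))
cv2.imwrite("pics/z2.png",c(t,160,180,150,120,5))
cv2.imwrite("pics/z3.png",np.vstack([c(s,115,290,140,70+50,4)[:480]]))
cv2.imwrite("pics/z4.png",c(t,380,190,100,110,5))
```

```text
(no output)
```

View pics/z1.png

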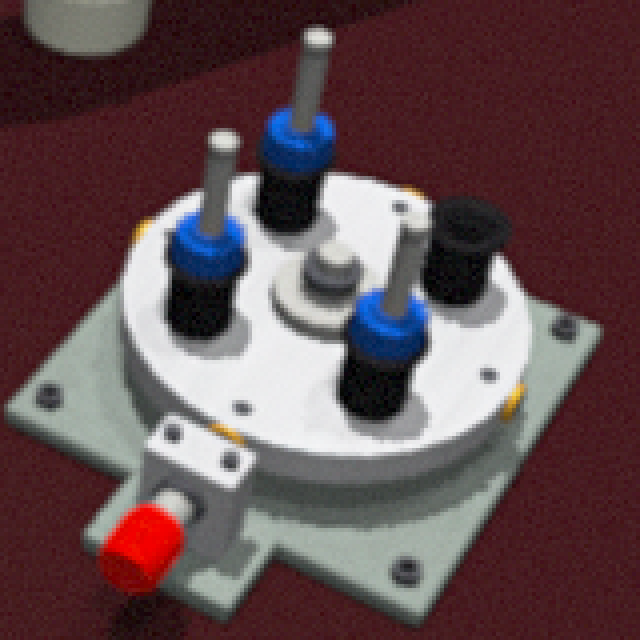

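View pics/z2.png

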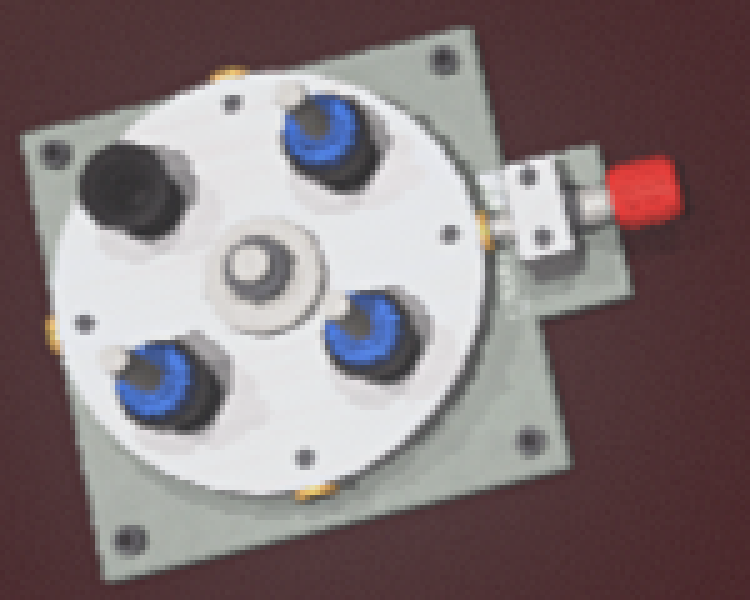

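View pics/z3.png

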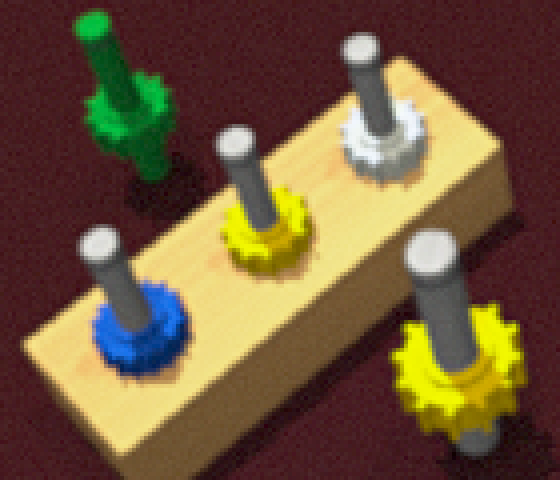

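View pics/z4.png

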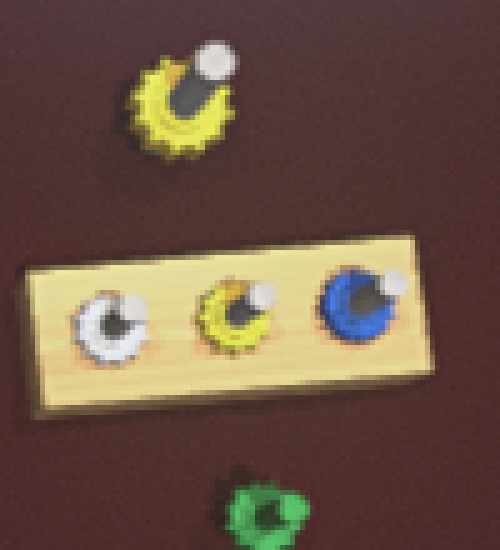

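```bash
cat > h.py <<'E'
import numpy as np,cv2
from workcell import camera,camera_info
def ray(n,u,v):
    i=camera_info(n);M=np.array(i['world_from_camera'])
    d=np.array([(u-i['cx'])/i['fx'],-(v-i['cy'])/i['fy'],-1]);d=M[:3,:3]@d
    return M[:3,3],d/np.linalg.norm(d)
def tri(a,b):
    (o1,d1),(o2,d2)=ray('scene',*a),ray('top',*b)
    s=np.linalg.lstsq(np.c_[d1,-d2],o2-o1,rcond=None)[0]
    p,q=o1+s[0]*d1,o2+s[1]*d2
    return (p+q)/2,np.linalg.norm(p-q)
def plane(n,u,v,z):
    o,d=ray(n,u,v);return o+d*(z-o[2])/d[2]
def proj(n,p):
    i=camera_info(n);M=np.array(i['world_from_camera']);c=M[:3,:3].T@(np.array(p)-M[:3,3])
    return i['cx']+i['fx']*c[0]/-c[2],i['cy']-i['fy']*c[1]/-c[2]
def bright(im,u,v,r=5,frac=.5):
    g=im.min(2).astype(float)
    u,v=int(round(u)),int(round(v));w=g[v-r:v+r+1,u-r:u+r+1]
    m=(w>185).astype(np.uint8);n,l,st,ce=cv2.connectedComponentsWithStats(m,connectivity=4)
    k=min(range(1,n),key=lambda k:np.hypot(*(ce[k]-r))-st[k,4]*.05)
    return ce[k]+[u-r,v-r],st[k,4]
def col(im,lo,hi,box):
    x0,y0,x1,y1=box;m=cv2.inRange(cv2.cvtColor(im,cv2.COLOR_BGR2HSV),lo,hi)[y0:y1,x0:x1]
    n,l,st,ce=cv2.connectedComponentsWithStats(m);k=1+st[1:,4].argmax()
    return ce[k]+[x0,y0],st[k]
E
python3 - <<'E'
from h import *
s=cv2.imread("pics/scene0.png");t=cv2.imread("pics/top0.png")
sc=lambda x,y:(330+x/4,140+y/4); tp=lambda x,y:(160+x/5,180+y/5)
P={'hi-x':(sc(318,38),tp(117,360)),'loY':(sc(223,140),tp(343,303)),'near':(sc(415,222),tp(292,95)),
'blue':((115+100/4,290+243/4),(380+394/5,190+283/5)),'yel':((115+237/4,290+142/4),(380+262/5,190+297/5)),'wh':((115+362/4,290+48/4),(380+134/5,190+308/5))}
R={}
for k,(a,b) in P.items():
    try:
        a2,n1=bright(s,*a);b2,n2=bright(t,*b);print(k,a,a2,n1,b,b2,n2)
    except Exception as e: print(k,e)
    p,e=tri(a,b);print('   manual',p.round(4),round(e,4))
    try: p2,e=tri(a2,b2);print('   auto',p2.round(4),round(e,4))
    except: pass
    R[k]=p
print('empty by sum',R['hi-x']+R['near']-R['loY'],'center',(R['hi-x']+R['near'])/2)
a,sa=col(s,(0,150,80),(8,255,255),(340,250,400,300));b,sb=col(t,(0,150,80),(8,255,255),(270,200,310,240))
print('knob',a,sa,b,sb,tri(a,b))
# cup mouth
for z in (.094,):
    print('cup',plane('scene',*sc(470,222),z),plane('top',*tp(125,183),z)); print(tri(sc(470,222),tp(125,183)))
E
```

```text
hi-x (409.5, 149.5) [409. 149.] 13 (183.4, 252.0) [181.37662338 251.05194805] 77
   manual [0.4984 0.1845 0.1569] 0.0041
   auto [0.4985 0.1863 0.158 ] 0.0006
loY (385.75, 175.0) [385.35294118 174.52941176] 17 (228.6, 240.6) [227.53333333 239.        ] 45
   manual [0.5197 0.0966 0.1593] 0.0044
   auto [0.521  0.0966 0.1618] 0.0004
near (433.75, 195.5) [433.10810811 193.64864865] 37 (218.4, 199.0) [216.90666667 198.08      ] 75
   manual [0.6045 0.1195 0.1566] 0.0029
   auto [0.604  0.1202 0.1604] 0.0007
blue (140.0, 350.75) [139.45454545 350.47727273] 44 (458.8, 246.6) [458.66666667 246.14285714] 21
   manual [ 0.5104 -0.366   0.11  ] 0.0031
   auto [ 0.5109 -0.3659  0.1115] 0.0019
yel (174.25, 325.5) [173.33333333 324.92307692] 39 (432.4, 249.4) [432.14285714 248.80952381] 21
   manual [ 0.5056 -0.312   0.1086] 0.0032
   auto [ 0.506  -0.3119  0.1108] 0.0011
wh (205.5, 302.0) [204.75757576 301.6969697 ] 33 (406.8, 251.6) [406.09090909 251.09090909] 22
   manual [ 0.5016 -0.2587  0.1097] 0.004
   auto [ 0.5019 -0.2584  0.1108] 0.0013
empty by sum [0.58330753 0.20746633 0.15418933] center [0.55148248 0.15202939 0.156756  ]
knob [365.03095975 276.74922601] [ 14  16  22  23 323] [288.6091954  217.85057471] [ 11  11  16  15 174] (array([ 0.59115401, -0.01188025,  0.04440438]), np.float64(0.0008372534081852892))
cup [0.58600361 0.20532769 0.094     ] [0.58395829 0.20354293 0.094     ]
(array([0.58506189, 0.2047726 , 0.09326334]), np.float64(0.0025026467086307334))
```

Run:
```python
from h import *
s=cv2.imread("pics/scene0.png");t=cv2.imread("pics/top0.png")
a=cv2.resize(s[180:225,425:465],(320,360),interpolation=0);b=cv2.resize(t[200:240,170:210],(360,360),interpolation=0)
im=np.hstack([a,b]).astype(float);cv2.imwrite("pics/cup.png",np.clip(im*2.2,0,255).astype(np.uint8))
# dial white disc in top
g=cv2.inRange(t,(170,170,170),(255,255,255));n,l,st,ce=cv2.connectedComponentsWithStats(g[180:300,150:265])
k=1+st[1:,4].argmax();m=(l==k).astype(np.uint8);c=max(cv2.findContours(m,0,1)[0],key=len)
h=cv2.convexHull(c);(x,y),ax,an=cv2.fitEllipse(h);print(x+150,y+180,ax,plane('top',x+150,y+180,.054))
# pinch marker, orange marks
```

```text
203.89060974121094 240.76229095458984 (93.7656478881836, 109.02690887451172) [0.53908647 0.17229495 0.054     ]
```

View pics/cup.png

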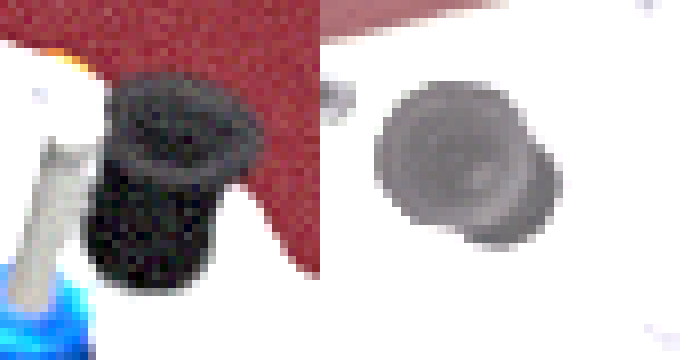

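Run:
```python
from h import *
print('cup',tri((447.5,195.75),(184.4,216.7)),plane('scene',447.5,195.75,.094),plane('top',184.4,216.7,.094))
t=lambda x,y:(160+x/5-.4,180+y/5-.4); sc=lambda x,y:(330+x/4-.4,140+y/4-.4)
R=[tri(sc(*a),t(*b)) for a,b in (((318,38),(117,360)),((223,140),(343,303)),((415,222),(292,95)))]
for r in R: print(r)
print(R[0][0]+R[2][0]-R[1][0],(R[0][0]+R[2][0])/2)
b=tri((139.45,350.47),(458.67,246.14))[0];
s0,t0=cv2.imread("pics/scene0.png"),cv2.imread("pics/top0.png")
a,sa=col(s0,(100,150,60),(125,255,255),(130,350,175,390));c,sb=col(t0,(100,120,60),(125,255,255),(435,235,465,265))
print('blue gear',a,c,tri(a,c))
for th in (13,13.5,14):
  r=np.radians(th);R2=np.array([[np.cos(r),-np.sin(r)],[np.sin(r),np.cos(r)]])
  k=np.array([.5912,-.0119]); 
  for L in (.169,): C=k+R2@[0,L]; print(th,C,C+R2@[.044,.044])
# base plate corners (top, z~? ) long edges orientation
P=[plane('top',*t(*p),.01)[:2] for p in ((55,155),(444,61),(531,441),(130,541))]
print(P,[np.degrees(np.arctan2(*(P[(i+1)%4]-P[i])[::-1])) for i in range(4)],np.mean(P,0))
```

```text
cup (array([0.58490449, 0.20616014, 0.09187547]), np.float64(0.0016741605034524744)) [0.58641994 0.20477365 0.094     ] [0.58375478 0.20480809 0.094     ]
(array([0.49844958, 0.18431533, 0.15815937]), np.float64(0.0024642121254522136))
(array([0.51969689, 0.09650911, 0.16048646]), np.float64(0.00281125149551365))
(array([0.60448457, 0.11946448, 0.15772165]), np.float64(0.0012960774314986219))
[0.58323727 0.2072707  0.15539456] [0.55146708 0.15188991 0.15794051]
blue gear [150.47404844 373.26989619] [449.95789474 251.64210526] (array([ 0.51000377, -0.36569604,  0.04747649]), np.float64(0.00038113226023814934))
13 [0.55318327 0.15276854] [0.58615771 0.20553867]
13.5 [0.55174773 0.15243052] [0.58426041 0.20548639]
14 [0.5503152  0.15207998] [0.58236365 0.20541755]
[array([0.61992878, 0.26478299]), array([0.66313153, 0.08509534]), array([0.48383497, 0.04173503]), array([0.4406523 , 0.22114016])] [np.float64(-76.48083668612857), np.float64(-166.40485723805944), np.float64(103.53360447009071), np.float64(13.681879333028576)] [0.55188689 0.15318838]
```

Request:
{"api": "play_rows", "payload": {
  "rows": [
    [[33,-35,2],[0,0,-6.75],50],
    [[33,-35,2],[0,0,-6.75],50],
    [[33,-35,2],[0,0,-6.75],50],
    [[33,-35,2],[0,0,-6.75],50],
    [[33,-35,2],[0,0,-6.75],50],
    [[33,-35,2],[0,0,-6.75],50],
    [[33,-35,2],[0,0,-6.75],50],
    [[33,-35,2],[0,0,-6.75],50],
    [[0,0,0],[0,0,0],50]
  ]
}}

```text
clock: 1.23
position: [0.5047, 0.2937, 0.2472]
ee_rot: [0.993, 0.114, 0.0, 0.001]
ft_force: [0.1, 0.6, -1.0]
grip_width: 0.585
```

Request:
{"api": "play_rows", "payload": {
  "rows": [
    [[1,-55,0],[0,0,0],50],
    [[1,-55,0],[0,0,0],50],
    [[1,-55,0],[0,0,0],50],
    [[1,-55,0],[0,0,0],50],
    [[1,-55,0],[0,0,0],50],
    [[1,-55,0],[0,0,0],50],
    [[1,-55,0],[0,0,0],50],
    [[1,-55,0],[0,0,0],50],
    [[1,-55,0],[0,0,0],50],
    [[0,-55,0],[0,0,0],50],
    [[0,-55,0],[0,0,0],50],
    [[0,0,0],[0,0,0],50]
  ]
}}

```text
clock: 2.72
position: [0.5094, -0.311, 0.2468]
ee_rot: [0.993, 0.116, -0.001, 0.001]
ft_force: [-0.1, 0.3, 0.3]
grip_width: 0.586
```

Run:
```python
from workcell import readout
from scipy.spatial.transform import Rotation as R
o=readout.get_obs();print(o['clock'],o['position'],R.from_quat(o['ee_rot']).as_matrix().round(4),o['joint_pos'].round(2),o['ft_force'],o['grip_width'])
```

```text
2.725 [ 0.50940676 -0.3110216   0.24676452] [[ 0.9731  0.2302 -0.0017]
 [ 0.2302 -0.9731 -0.0019]
 [-0.0021  0.0014 -1.    ]] [-0.11  0.31  0.72  1.55 -0.2   1.36  0.87] [-0.14049748  0.28904546  0.32176082] 0.5862420022374932
```

Request:
{"api": "play_rows", "payload": {
  "rows": [
    [[1,-27,0],[0,0,0],50],
    [[0.5,-28,0],[0,0,0],50],
    [[0,0,-30],[0,0,0],50],
    [[0,0,-30],[0,0,0],50],
    [[0,0,-30],[0,0,0],50],
    [[0,0,-20],[0,0,0],50],
    [[0,0,-10],[0,0,0],50],
    [[0,0,0],[0,0,0],50],
    [[0,0,0],[0,0,0],50]
  ]
}}

```text
clock: 3.85
position: [0.5131, -0.3624, 0.1284]
ee_rot: [0.993, 0.119, 0.001, 0.0]
ft_force: [-1.0, -0.2, 0.0]
grip_width: 0.584
```

Run:
```python
from h import *
from workcell import readout
s=camera('scene');t=camera('top')
cv2.imwrite("pics/a.png",np.hstack([cv2.resize(s[270:400,90:230],None,fx=2.8,fy=2.8,interpolation=0),cv2.resize(t[180:310,380:520],None,fx=2.8,fy=2.8,interpolation=0)]))
print(readout.get_obs()['position'])
```

```text
[ 0.51300623 -0.36241187  0.12830096]
```

View pics/a.png

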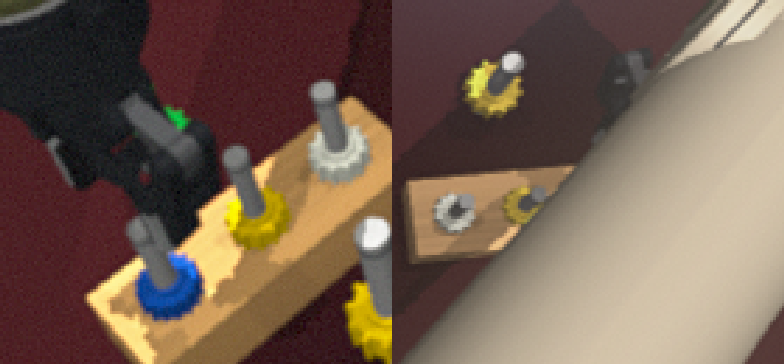

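Run:
```python
from h import *
for p in ([.513,-.3624,.1283],[.513,-.3624,.1283+.019],[.513+.03*.97,-.3624+.03*.23,.1283],[.513-.03*.97,-.3624-.03*.23,.1283],[.5109,-.3659,.111]):
    u,v=proj('scene',p);print(u,v,(u-90)*2.8,(v-270)*2.8)
s=camera('scene');cv2.imwrite("pics/b.png",cv2.resize(s[180:400,40:260],None,fx=2.7,fy=2.7,interpolation=0))
```

```text
138.58294021677432 343.3187060323009 136.03223260696808 205.29237689044248
134.64418230630375 335.4078652690218 125.00371045765048 183.142022753261
154.98112909078685 355.06974515926686 181.94716145420318 238.19528644594718
122.75710365535244 331.9778179574625 91.71989023498682 173.53789028089497
138.7978218752056 350.7513366351402 136.63390125057572 226.10374257839257
```

View pics/b.png

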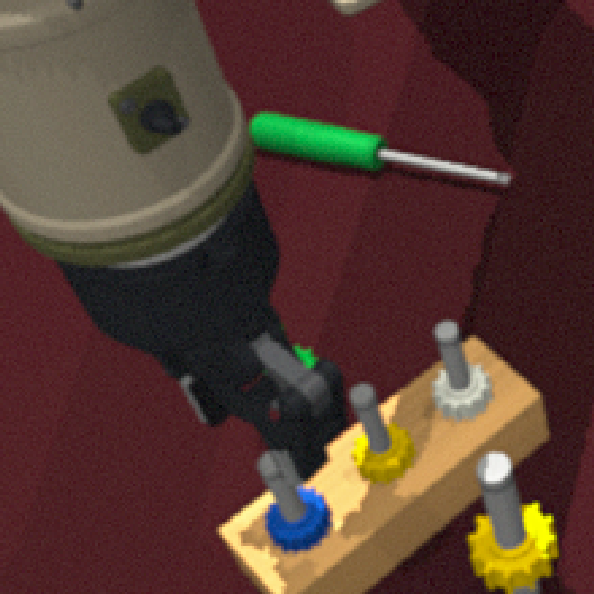

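Request:
{"api": "play_rows", "payload": {
  "rows": [
    [[-2.2,-3.5,0],[0,0,0],50],
    [[0,0,-15],[0,0,0],50],
    [[0,0,-15],[0,0,0],50],
    [[0,0,-15],[0,0,0],50],
    [[0,0,-13],[0,0,0],50],
    [[0,0,0],[0,0,0],50],
    [[0,0,0],[0,0,0],50]
  ]
}}

```text
clock: 4.88
position: [0.5106, -0.3658, 0.0697]
ee_rot: [0.993, 0.118, 0.0, 0.0]
ft_force: [-0.1, -0.0, 0.9]
grip_width: 0.589
```

Run:
```python
from h import *
from workcell import readout
s=camera('scene');cv2.imwrite("pics/c.png",cv2.resize(s[260:400,90:230],None,fx=4,fy=4,interpolation=0))
o=readout.get_obs();print(o['position'],o['ft_force'])
```

```text
[ 0.5106645  -0.36586801  0.06989476] [ 0.11319478  0.5001207  -0.47172698]
```

View pics/c.png

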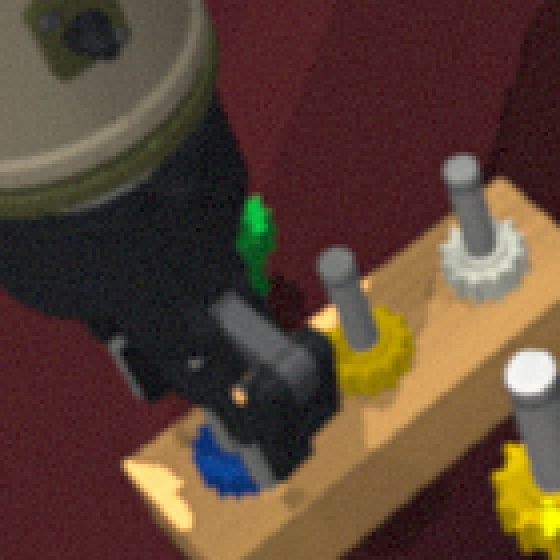

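The fingers straddle the blue shaft's bare end. The yellow and white shafts are clear of them, so I'll close the gripper.

Request:
{"api": "play_rows", "payload": {
  "rows": [
    [[0,0,0],[0,0,0],8],
    [[0,0,0],[0,0,0],8],
    [[0,0,0],[0,0,0],8],
    [[0,0,0],[0,0,0],8],
    [[0,0,0],[0,0,0],8],
    [[0,0,0],[0,0,0],8]
  ],
  "force": 50
}}

```text
clock: 5.68
position: [0.5106, -0.3657, 0.0697]
ee_rot: [0.993, 0.118, 0.0, 0.0]
ft_force: [-0.5, 0.2, 7.0]
grip_width: 0.126
```

Request:
{"api": "play_rows", "payload": {
  "rows": [
    [[0,0,10],[0,0,0],8],
    [[0,0,15],[0,0,0],8],
    [[0,0,20],[0,0,0],8],
    [[0,0,25],[0,0,0],8],
    [[0,0,30],[0,0,0],8],
    [[0,0,30],[0,0,0],8],
    [[0,0,20],[0,0,0],8],
    [[0,0,0],[0,0,0],8]
  ]
}}

```text
clock: 6.68
position: [0.5109, -0.3661, 0.2211]
ee_rot: [0.993, 0.118, 0.001, 0.001]
ft_force: [1.2, 0.3, -0.7]
grip_width: 0.129
```

Run:
```python
from h import *
from workcell import readout
s=camera('scene');cv2.imwrite("pics/d.png",cv2.resize(s[200:400,40:240],None,fx=3,fy=3,interpolation=0))
o=readout.get_obs();print(o['position'],o['ft_force'],o['grip_width'])
```

```text
[ 0.51042859 -0.36561315  0.21949993] [ 0.01479487 -0.65898319 -1.12660448] 0.12418765858953221
```

View pics/d.png

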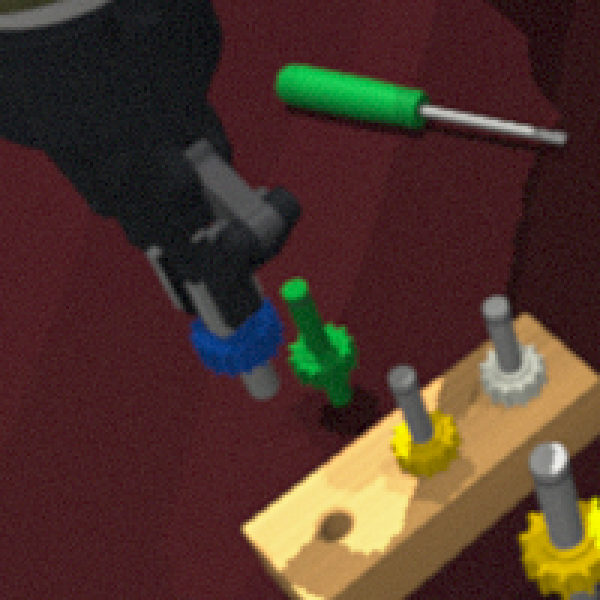

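Request:
{"api": "play_rows", "payload": {
  "rows": [
    [[0,0,20],[0,0,0],8],
    [[0,0,20],[0,0,0],8],
    [[7,40,0],[0,0,0],8],
    [[7,50,0],[0,0,0],8],
    [[7,55,0],[0,0,0],8],
    [[7,55,0],[0,0,0],8],
    [[7,55,0],[0,0,0],8],
    [[7,55,0],[0,0,0],8],
    [[7,55,0],[0,0,0],8],
    [[7,55,0],[0,0,0],8],
    [[7,55,0],[0,0,0],8],
    [[5,45,0],[0,0,0],8]
  ]
}}

```text
clock: 8.22
position: [0.5776, 0.157, 0.2576]
ee_rot: [0.993, 0.119, -0.001, 0.0]
ft_force: [1.6, 0.1, -0.5]
grip_width: 0.124
```

Request:
{"api": "play_rows", "payload": {
  "rows": [
    [[6,40,0],[0,0,0],8],
    [[0,10,0],[0,0,0],8],
    [[0,0,0],[0,0,0],8],
    [[0,0,0],[0,0,0],8],
    [[0,0,0],[0,0,0],8]
  ]
}}

```text
clock: 8.85
position: [0.5846, 0.203, 0.2595]
ee_rot: [0.993, 0.118, 0.0, 0.0]
ft_force: [-0.5, 0.8, -0.4]
grip_width: 0.125
```

```bash
cat > look.py <<'E'
from h import *
import sys
from workcell import readout
def look(name,sb=(330,90,200,200),tb=(120,150,200,200)):
    s=camera('scene');t=camera('top');f=lambda im,b:cv2.resize(im[b[1]:b[1]+b[3],b[0]:b[0]+b[2]],(400*1,400*b[3]//b[2]),interpolation=0)
    cv2.imwrite(f"pics/{name}.png",np.hstack([f(s,sb),f(t,tb)]));cv2.imwrite(f"/tmp/{name}_s.png",s);cv2.imwrite(f"/tmp/{name}_t.png",t)
    o=readout.get_obs();print(o['clock'],o['position'].round(4),o['ee_rot'].round(4),o['ft_force'].round(2),o['grip_width'])
if __name__=="__main__": look(sys.argv[1])
E
python3 look.py e
```

```text
8.95 [0.5845 0.2035 0.2595] [ 9.930e-01  1.179e-01  2.000e-04 -1.000e-04] [ 0.01 -0.2  -1.02] 0.12032690575562235
```

View pics/e.png

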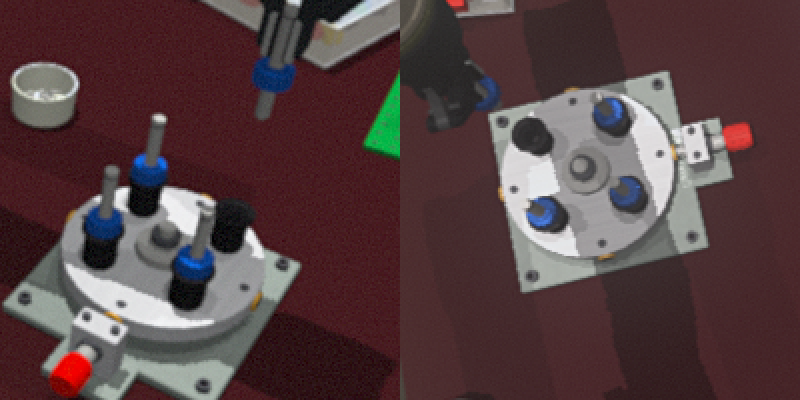

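Run:
```python
from h import *
s=cv2.imread('/tmp/e_s.png');t=cv2.imread('/tmp/e_t.png')
a,sa=col(s,(100,120,50),(125,255,255),(450,110,490,140));b,sb=col(t,(100,100,40),(125,255,255),(150,185,175,215))
print(a,sa,b,sb,tri(a,b), plane('scene',*a,.242))
for z in (.201,.21,.24,.26): print(z,proj('scene',(.5845,.2035,z)))
cv2.imwrite('pics/e2.png',np.hstack([cv2.resize(s[85:155,440:510],(490,490),interpolation=0),cv2.resize(t[170:220,140:190],(300,300),interpolation=0).repeat(1,0) if 0 else cv2.resize(t[170:240,140:180],(280,490),interpolation=0)]))
```

```text
[465.94615385 127.77692308] [  6   8  22  18 260] [163.97196262 196.6635514 ] [  8   3  12  17 107] (array([0.58607443, 0.19787948, 0.24040016]), np.float64(0.00410834527303612)) [0.58792924 0.1981406  0.242     ]
0.201 (np.float64(460.07665425385676), np.float64(146.888627398266))
0.21 (np.float64(461.36965741064387), np.float64(142.3501427460161))
0.24 (np.float64(465.8425150374261), np.float64(126.65026174859275))
0.26 (np.float64(468.97171866905114), np.float64(115.66665155294226))
```

View pics/e2.png

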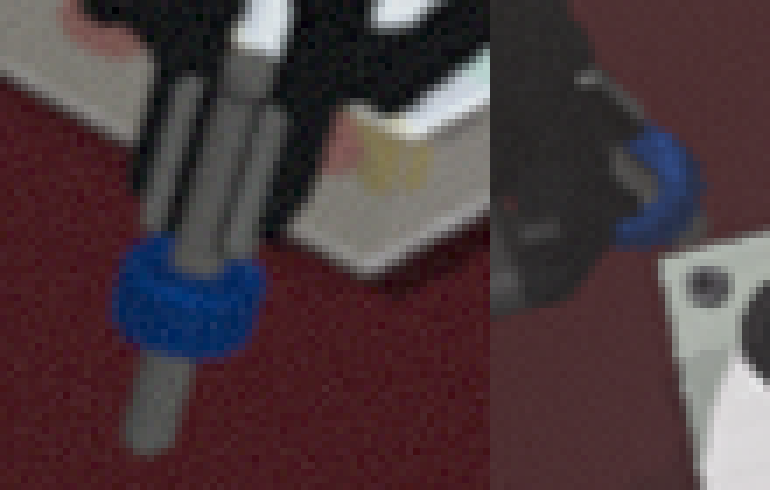

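Run:
```python
from h import *
print(proj('top',(.5845,.2035,.201)),proj('top',(.5845,.2035,.242)),tri((460.9,147.2),(169.4,202.3)))
```

```text
(np.float64(167.5408628682341), np.float64(202.63494301836664)) (np.float64(159.64734888118548), np.float64(196.44495481695978)) (array([0.58598501, 0.20085619, 0.20190851]), np.float64(0.0029598519767542273))
```

Request:
{"api": "play_rows", "payload": {
  "rows": [
    [[0,2,0],[0,0,0],8],
    [[0,0,-20],[0,0,0],8],
    [[0,0,-25],[0,0,0],8],
    [[0,0,-25],[0,0,0],8],
    [[0,0,-15],[0,0,0],8],
    [[0,0,-10],[0,0,0],8],
    [[0,0,0],[0,0,0],8],
    [[0,0,0],[0,0,0],8]
  ]
}}

```text
clock: 9.95
position: [0.5848, 0.2065, 0.1652]
ee_rot: [0.993, 0.118, 0.001, -0.0]
ft_force: [-0.6, -0.1, -0.2]
grip_width: 0.123
```

Run:
```python
from look import *
look('f',(410,130,80,80),(140,175,80,80))
```

```text
10.05 [0.5848 0.2065 0.1652] [ 9.930e-01  1.185e-01  6.000e-04 -2.000e-04] [-0.1  -0.16 -0.8 ] 0.12734265681500634
```

View pics/f.png

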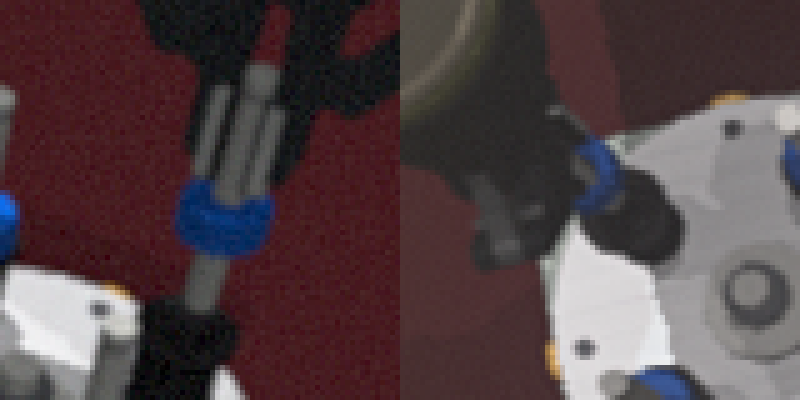

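Request:
{"api": "play_rows", "payload": {
  "rows": [
    [[0,0,-6],[0,0,0],8],
    [[0,0,-6],[0,0,0],8],
    [[0,0,-5],[0,0,0],8],
    [[0,0,-4],[0,0,0],8],
    [[0,0,0],[0,0,0],8]
  ]
}}

```text
clock: 10.68
position: [0.5842, 0.2063, 0.1429]
ee_rot: [0.993, 0.118, -0.0, 0.0]
ft_force: [-0.3, -0.4, -0.4]
grip_width: 0.125
```

Request:
{"api": "play_rows", "payload": {
  "rows": [
    [[0,0,-3],[0,0,0],8],
    [[0,0,-3],[0,0,0],8],
    [[0,0,-3],[0,0,0],8],
    [[0,0,0],[0,0,0],8]
  ]
}}

```text
clock: 11.18
position: [0.5842, 0.2063, 0.134]
ee_rot: [0.993, 0.118, -0.0, 0.0]
ft_force: [1.0, -0.6, -0.8]
grip_width: 0.122
```

Request:
{"api": "play_rows", "payload": {
  "rows": [
    [[0,0,-3],[0,0,0],8],
    [[0,0,-3],[0,0,0],8],
    [[0,0,-3],[0,0,0],8],
    [[0,0,-3],[0,0,0],8],
    [[0,0,0],[0,0,0],8]
  ]
}}

```text
clock: 11.8
position: [0.5842, 0.2063, 0.122]
ee_rot: [0.993, 0.118, -0.0, 0.0]
ft_force: [0.7, 0.2, -0.6]
grip_width: 0.121
```

Request:
{"api": "play_rows", "payload": {
  "rows": [
    [[0,0,-1],[0,0,0],8],
    [[0,0,-1],[0,0,0],8],
    [[0,0,0],[0,0,0],8]
  ]
}}

```text
clock: 12.18
position: [0.5844, 0.2064, 0.1203]
ee_rot: [0.993, 0.118, 0.0, 0.0]
ft_force: [0.3, 0.2, -1.3]
grip_width: 0.126
```

Request:
{"api": "play_rows", "payload": {
  "rows": [
    [[0,0,-1],[0,0,0],8],
    [[0,0,0],[0,0,0],8]
  ]
}}

```text
clock: 12.42
position: [0.5843, 0.2064, 0.1193]
ee_rot: [0.993, 0.119, 0.0, 0.0]
ft_force: [-0.2, -0.2, -0.6]
grip_width: 0.128
```

Run:
```python
from look import *
look('g',(410,130,80,80),(140,175,80,80))
```

```text
12.525 [0.5844 0.2064 0.1194] [ 9.930e-01  1.185e-01  1.000e-04 -0.000e+00] [-0.07 -1.19 -1.13] 0.12903482747285303
```

View pics/g.png

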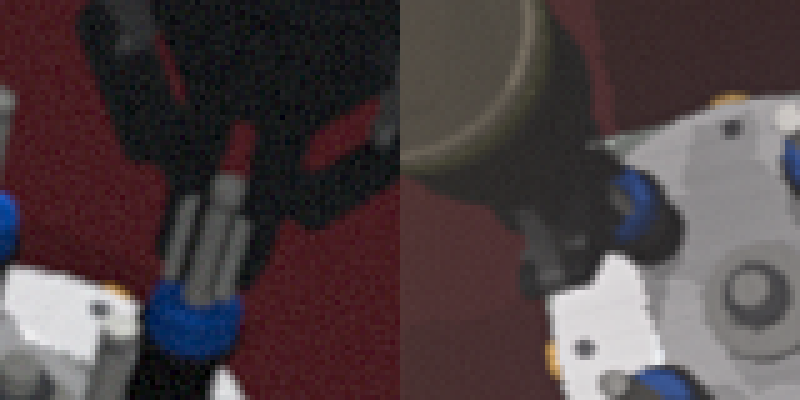

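Request:
{"api": "play_rows", "payload": {
  "rows": [
    [[0,0,-0.7],[0,0,0],8],
    [[0,0,0],[0,0,0],8]
  ]
}}

```text
clock: 12.78
position: [0.5844, 0.2064, 0.1187]
ee_rot: [0.993, 0.118, 0.0, -0.0]
ft_force: [0.5, -0.1, -0.0]
grip_width: 0.124
```

Request:
{"api": "play_rows", "payload": {
  "rows": [
    [[0,0,-0.7],[0,0,0],8],
    [[0,0,0],[0,0,0],8]
  ]
}}

```text
clock: 13.02
position: [0.5845, 0.2064, 0.1186]
ee_rot: [0.993, 0.118, 0.0, -0.0]
ft_force: [-2.3, -1.1, 6.2]
grip_width: 0.123
```

Request:
{"api": "play_rows", "payload": {
  "rows": [
    [[0,0,0],[0,0,0],20],
    [[0,0,0],[0,0,0],35],
    [[0,0,0],[0,0,0],40],
    [[0,0,0],[0,0,0],40],
    [[0,0,0],[0,0,0],40],
    [[0,0,0],[0,0,0],40]
  ]
}}

```text
clock: 13.78
position: [0.5844, 0.2064, 0.1179]
ee_rot: [0.993, 0.118, 0.0, -0.0]
ft_force: [0.4, 0.1, 0.9]
grip_width: 0.469
```

Request:
{"api": "play_rows", "payload": {
  "rows": [
    [[0,0,10],[0,0,0],40],
    [[0,0,20],[0,0,0],40],
    [[0,0,30],[0,0,0],40],
    [[0,0,30],[0,0,0],40],
    [[0,0,30],[0,0,0],40],
    [[0,0,20],[0,0,0],40],
    [[0,-40,0],[0,0,0],50],
    [[0,-50,0],[0,0,0],50],
    [[0,-50,0],[0,0,0],50],
    [[0,-50,0],[0,0,0],50],
    [[0,-20,0],[0,0,0],50],
    [[0,0,0],[0,0,0],50]
  ]
}}

```text
clock: 15.28
position: [0.5845, -0.0048, 0.2591]
ee_rot: [0.993, 0.117, 0.001, -0.0]
ft_force: [0.5, 1.0, -0.6]
grip_width: 0.588
```

Run:
```python
from look import *
look('i',(330,130,160,160),(150,170,160,160))
```

```text
15.375 [ 0.5846 -0.0017  0.2584] [ 9.928e-01  1.194e-01  3.000e-04 -5.000e-04] [0.04 0.79 0.82] 0.5859978435850937
```

View pics/i.png

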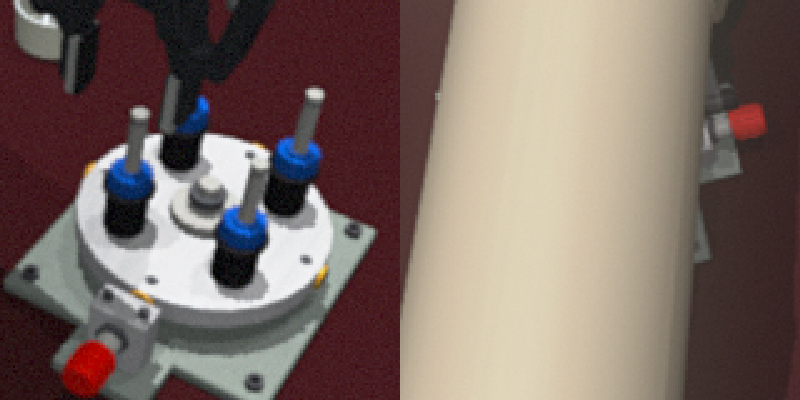

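Request:
{"api": "play_rows", "payload": {
  "rows": [
    [[6.5,-10.5,0],[0,0,0],55],
    [[0,0,-30],[0,0,0],55],
    [[0,0,-40],[0,0,0],55],
    [[0,0,-40],[0,0,0],55],
    [[0,0,-35],[0,0,0],55],
    [[0,0,-15],[0,0,0],55],
    [[0,0,0],[0,0,0],55],
    [[0,0,0],[0,0,0],55]
  ]
}}

```text
clock: 16.38
position: [0.5919, -0.0141, 0.0994]
ee_rot: [0.993, 0.119, 0.001, 0.0]
ft_force: [-0.4, 1.0, -0.2]
grip_width: 0.643
```

Run:
```python
from look import *
look('j',(330,200,120,120),(230,160,120,120))
```

```text
16.475 [ 0.5918 -0.0141  0.0994] [ 9.930e-01  1.185e-01  1.200e-03 -1.000e-04] [ 0.58 -0.96  0.37] 0.6456747472312927
```

View pics/j.png

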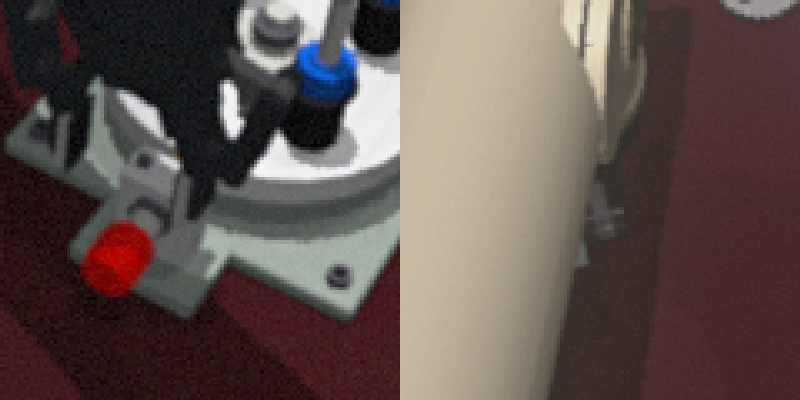

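Request:
{"api": "play_rows", "payload": {
  "rows": [
    [[0,0,-20],[0,0,0],55],
    [[0,0,-20],[0,0,0],55],
    [[0,0,-15],[0,0,0],55],
    [[0,0,-10],[0,0,0],55],
    [[0,0,-7],[0,0,0],55],
    [[0,0,0],[0,0,0],55],
    [[0,0,0],[0,0,0],55]
  ]
}}

```text
clock: 17.35
position: [0.5912, -0.0141, 0.0264]
ee_rot: [0.993, 0.118, 0.0, -0.0]
ft_force: [0.6, -0.2, -0.3]
grip_width: 0.645
```

Run:
```python
from look import *
look('k',(330,200,120,120),(230,160,120,120))
```

```text
17.45 [ 0.5912 -0.0141  0.0265] [ 9.930e-01  1.185e-01  5.000e-04 -1.000e-04] [ 0.11 -0.58 -0.17] 0.645128908517488
```

View pics/k.png

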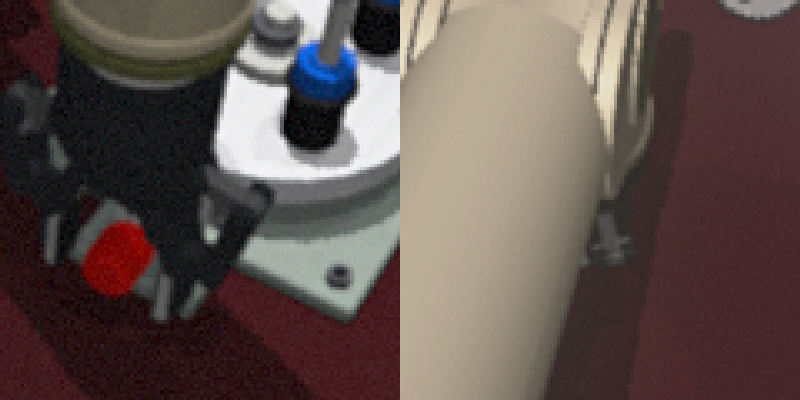

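Request:
{"api": "play_rows", "payload": {
  "rows": [
    [[0,0,0],[0,0,0],22],
    [[0,0,0],[0,0,0],22],
    [[0,0,0],[0,0,0],22],
    [[0,0,0],[0,0,0],22],
    [[0,0,0],[0,0,0],22],
    [[0,0,0],[0,0,0],22]
  ],
  "force": 90
}}

```text
clock: 18.2
position: [0.5909, -0.0141, 0.0265]
ee_rot: [0.993, 0.118, 0.0, -0.0]
ft_force: [-2.7, -0.6, 6.2]
grip_width: 0.303
```

Request:
{"api": "play_rows", "payload": {
  "rows": [
    [[0.6,-2.4,0],[0,0,0],22],
    [[0.6,-2.4,0],[0,0,0],22],
    [[0,0,0],[0,0,0],22],
    [[0,0,0],[0,0,0],22]
  ]
}}

```text
clock: 18.7
position: [0.5916, -0.0169, 0.0264]
ee_rot: [0.993, 0.119, -0.0, -0.001]
ft_force: [-5.9, 6.0, 8.2]
grip_width: 0.295
```

Request:
{"api": "play_rows", "payload": {
  "rows": [
    [[0.6,-2.4,0],[0,0,0],22],
    [[0.6,-2.4,0],[0,0,0],22],
    [[0.6,-2.4,0],[0,0,0],22],
    [[0,0,0],[0,0,0],22],
    [[0,0,0],[0,0,0],22]
  ]
}}

```text
clock: 19.32
position: [0.5931, -0.0233, 0.0264]
ee_rot: [0.993, 0.119, -0.001, -0.002]
ft_force: [-7.4, 8.7, 9.1]
grip_width: 0.299
```

Run:
```python
from look import *
look('l',(330,200,120,120),(230,160,120,120))
```

```text
19.425 [ 0.5931 -0.0233  0.0264] [ 9.928e-01  1.194e-01 -7.000e-04 -1.900e-03] [-8.3   6.95 10.52] 0.300357920145866
```

View pics/l.png

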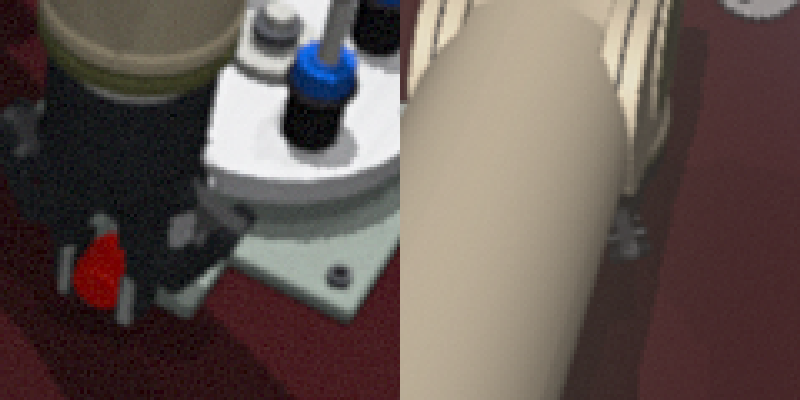

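Request:
{"api": "play_rows", "payload": {
  "rows": [
    [[0.3,-2.4,0],[0,0,0],22],
    [[0.3,-2.4,0],[0,0,0],22],
    [[0,0,0],[0,0,0],22],
    [[0,0,0],[0,0,0],22]
  ]
}}

```text
clock: 19.92
position: [0.5941, -0.0273, 0.0264]
ee_rot: [0.993, 0.12, -0.0, -0.002]
ft_force: [-6.1, 10.5, 8.9]
grip_width: 0.302
```

Request:
{"api": "play_rows", "payload": {
  "rows": [
    [[0.2,-1.2,0],[0,0,0],22],
    [[0,0,0],[0,0,0],22],
    [[0,0,0],[0,0,0],22]
  ]
}}

```text
clock: 20.3
position: [0.5943, -0.0284, 0.0264]
ee_rot: [0.993, 0.12, -0.0, -0.002]
ft_force: [-5.9, 10.6, 8.9]
grip_width: 0.302
```

Request:
{"api": "play_rows", "payload": {
  "rows": [
    [[0.2,-1.2,0],[0,0,0],22],
    [[0,0,0],[0,0,0],22],
    [[0,0,0],[0,0,0],22],
    [[0,0,0],[0,0,0],22]
  ]
}}

```text
clock: 20.8
position: [0.5944, -0.0288, 0.0264]
ee_rot: [0.993, 0.12, -0.0, -0.003]
ft_force: [-7.2, 12.7, 8.8]
grip_width: 0.304
```

Run:
```python
from look import *
look('m',(330,120,160,160),(150,160,160,160))
```

```text
20.9 [ 0.5944 -0.0288  0.0264] [ 9.928e-01  1.199e-01 -5.000e-04 -2.700e-03] [-7.34 13.23  9.01] 0.30187091466615085
```

View pics/m.png

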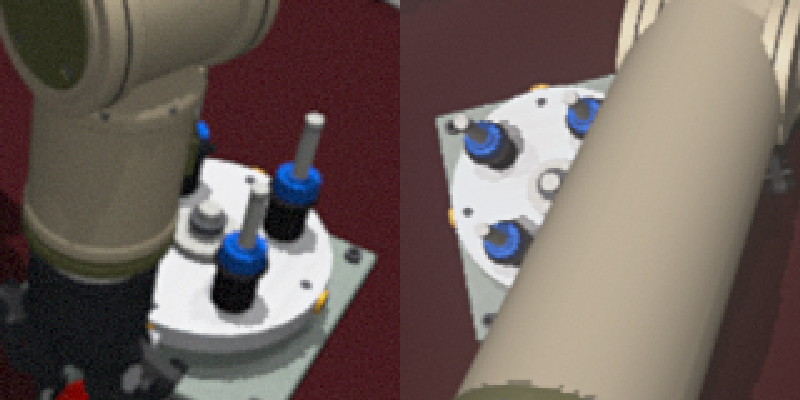

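Run:
```python
from h import *
s0=cv2.imread('pics/scene0.png');s=cv2.imread('/tmp/m_s.png');t=cv2.imread('/tmp/m_t.png')
f=lambda im:cv2.resize(im[255:305,340:400],(480,400),interpolation=0)
cv2.imwrite('pics/n.png',np.hstack([cv2.resize(s0[250:305,345:390],(360,440),interpolation=0),cv2.resize(s[250:305,345:390],(360,440),interpolation=0)]))
k0=np.array([.5911,-.012,.044])+.015*np.array([.2346,-.972,0])  # initial end-face centre
print('end face proj',proj('scene',k0),proj('scene',k0+.015*np.array([.2346,-.972,0])))
for n,a,b in (('new',(330+315/2.5,120+118/2.5),(150+459/2.5-160,160+120/2.5)),):
    a2,n1=bright(s,*a,4);b2,n2=bright(t,*b,4);print(a2,n1,b2,n2,tri(a2,b2))
    a3,_=col(s,(100,120,50),(125,255,255),(435,180,465,210));b3,_=col(t,(100,120,50),(125,255,255),(170,205,195,230));print('gear',a3,b3,tri(a3,b3))
for n,a,b in (('near',(330+262/2.5,120+187/2.5),(150+172/2.5,160+99/2.5)),):
    print(bright(s,*a,4),'was 433.1,193.6')
```

```text
end face proj (np.float64(360.1765167816941), np.float64(282.8019140707976)) (np.float64(355.5638124992845), np.float64(288.76225757006796))
[455.5 167. ] 16 [173.9  208.05] 20 (array([0.58540492, 0.20571012, 0.15856748]), np.float64(0.00011552148469342097))
gear [448.00423729 193.63983051] [183.59090909 215.79090909] (array([0.58521845, 0.20586568, 0.09748405]), np.float64(0.0009349821640908129))
(array([433.82352941, 193.47058824]), np.int32(34)) was 433.1,193.6
```

View pics/n.png

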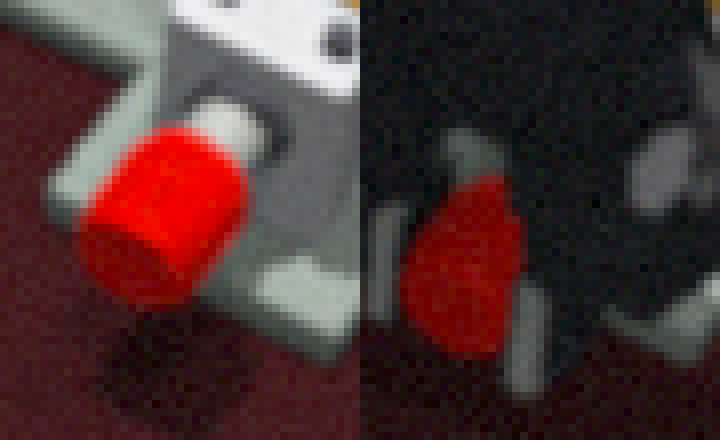

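```bash
python3 -c "
from workcell import manip,readout
o=readout.get_obs();print(o['clock'],o['ft_force'],o['grip_width']);print(manip.hand_in())"
```

```text
20.9 [-7.34140334 13.23330971  9.00647283] 0.30187091466615085
the job is handed in; nothing more can be done
None
```

The blue-geared shaft is in the empty cup and released, and the job was handed in at 20.9 s with the red knob gripped and held fully back. The hand-in reports no verdict, so what follows rests on my own checks.

- **Shaft:** Contact came at the expected seating height, with the tool tip at z = 0.1187 m. In two views afterwards, its top is at (0.585, 0.206, 0.159) m and its gear sits directly below. That is within about 1 mm of the cup centre I measured. The gear height read about 3.5 mm low. The same gear read about 4.5 mm low in the rack, so I took this as measurement bias.
- **Plunger:** I pulled with a 90 N grip until it met its stop. The tool moved 15.1 mm, and the red knob shifted about (−4.8, +6.2) px in the scene view, against (−4.6, +6.0) px expected for 15 mm. The axial force at the end was about 14.5 N, so the knob did not slip.
- **Dial and other shafts:** The dial shaft I re-measured had moved under 1 px. The other dial shafts look unmoved where visible, though the arm hides part of the dial. The yellow and white shafts in the rack were standing when last seen, just after the lift, and the arm did not go near them again.
- **Remaining force:** About 5 N sideways and 9 N upward stayed on the tool while it held the knob. It comes mostly from the grip, partly from being slightly off centre, and I did not correct it.

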